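# Load the specimen tray and hold its lid in the hinge for pinning

## Robot

A 6-joint arm with a two-finger parallel gripper is mounted at the origin on a cart in front of the work surface, level with it; the furniture and walls round the work are solid. World frame = base frame: x ahead of the robot, y to its left, z up, the work surface at z = 0. Lengths are in m, angles in rad, forces in N, time in s.
With the tool pointing down it reaches from about 0.225 to 0.875 m from the base axis. Payload 3.4 kg.
Tool frame: the origin (TCP) lies between the finger pads; the fingertips stand 11 mm ahead of it and the grasp point (between the pads) lies 8 mm behind it; z points along the fingers, y is the line along which they close (so a half turn about z gives the same grasp; the last joint's range is limited). The gripper opens to 85 mm and grips with 20 to 120 N. Pads are 22 mm wide; open, the fingers measure 114 mm over their backs; the gripper's body (76 mm by 85 mm) begins 54 mm behind the grasp point. The pads swing forward as they close: fully open they stand 13 mm farther back than shut.
Start: joints at [-0.121, 0.276, 1.505, -0, 1.361, -0.121], TCP at [0.575, -0, 0.242] pointing down, gripper open.
Joint ranges: [-2.89, 2.89], [-0.75, 2.08], [0.22, 2.7], [-1.18, 4.32], [0.11, 2.71], [-2.7, 2.7]. Speed limits (rad/s): [2.57, 2.57, 3.14, 3.14, 3.14, 3.14].

## Interface

Orientations are given as a unit quaternion [w, x, y, z].
In Python, from rig import manip, imaging gives the robot as it stands. The module is installed in compiled form; this text tells all that it offers.
- The arm moves only by the tool jog_arm, never from a script. Its argument "deltas" is one flat list of numbers, 7 for each row, row after row: the turn, a rotation vector about the world's x, y, z in degrees, then the shift along the world's x, y, z in mm, then the opening, from 0 (shut) to 1 (fully open). In form: [ax, ay, az, tx, ty, tz, gripper, ax, ay, az, tx, ty, tz, gripper, ...]. A call has 1 to 20 rows; each row is the pose to reach, as a shift and turn from the pose commanded when the call began; what a row does not reach only later rows make up. A row lasts 1/10 s, in which the tool goes at most 50 mm and 8.59 degrees, less where a joint would pass 70% of its speed; a pose out of reach is approached as far as the arm can. A call with a gripper value outside its range is refused whole. The fingers move at their own pace and stop on an object; "grip_force" is the grip in N (left out, the last holds). Time passes only in rows, so rows that repeat a pose let the fingers close. It gives the time, the measured TCP pose, the force, the opening and the grip force at its end, in the units of the state.
- manip.get_state(): the state, without advancing time (a new reading comes with each control period).
- imaging.get_image(name): name is "scene" or "side" or "wrist"; returns the picture (420x560x3 uint8, blue, green, red); there is no depth.
- imaging.calibration(name): a dict with "mtx" (3x3 intrinsics, pixels), "dist" ([k1, k2, p1, p2, k3] as OpenCV has them; the pictures are not rectified), "cam_to_world" (4x4, takes a point from camera to world coordinates). Camera axes: x right, y down, z forward; pixel columns grow to the right and rows downward; lengths in m; the calibration is good to about 2 mm. A picture is of the moment at which its call begins: read the wrist's pose just before it. calibration takes no time and is no camera call; for the wrist camera it gives the pose at the moment of the call.
- manip.sign_off(): hands the job in; it is judged then, once.
The state is a dict: "clock": time; "qpos": joint angles; "qd": joint speeds; "effort": joint torques, N m; "position": TCP position; "ee_rot": TCP orientation; "contact_force": force on the tool from outside, world axes, zero at the start; "moment": the same for the moment, N m; "width": finger opening in m; "gripper_force": force on a finger pad.
Only numpy, scipy, OpenCV 4.12 (cv2) and the standard library are available. Lean on these libraries where they do the work, as an engineer would, in place of code of your own. Each camera call takes 0.05 s, during which the arm holds its last target. There are 200 camera calls.

## Task

Seat the block on the pink cassette (pink bands on top) in the tray's pocket marked with one dot, and after that the block on the white cassette in the pocket marked with two dots, both flat in their pockets and let go. Then lift the blue lid out of its stand and lower its brass knuckle between the two brass knuckles at the back of the tray until the three pin holes are in one straight line, lid upright and not resting or pressing on the tray. Finish while holding the lid there with the gripper, quite still, so that a colleague can push the hinge pin through; leave the petri dish, timer, marker and dye bottle where they are.

Things in the scene. Friction and masses are not known exactly. Their poses are not given: they have to be found in the camera images.
- tray: Fixed grey specimen tray, 124 x 158 mm; origin: centre of its underside, x away from the robot to the hinge side, y along the pocket row, z up. Front half: white plate, top at z 10 mm, with three pockets centred at x -32 mm. Back: grey jamb block, top at z 20 mm, with two fixed brass hinge knuckles. Tray and stand may change places from start to start.
- pocket1 (a point): Centre of the floor of pocket 1 (one black dot in front of it; at tray y +50 mm, the left one seen from the robot). Each pocket is 32 mm along tray x and 44 mm along tray y, floor at z 5 mm, 5 mm deep, mouth chamfered. Axes as the tray's.
- pocket2 (a point): Centre of the floor of pocket 2 (two black dots; the middle one), same size. Pocket 3 (three dots, tray y -50 mm) stays free.
- jamb_axis (a point): Midway between the two fixed knuckles on their hole axis (y; other axes as the tray's; tray x +45, z 34 mm). Each is a tube, 16 mm outer, 10 mm inner diameter, 23.5 to 45.5 mm from here along y: a gap of 47 mm, open from above and in front. Below the gap the jamb's flat top is 14 mm under this point; 13 mm behind (+x) is a steel plate no higher than this point.
- pink_block: Loose white paraffin block on a pink cassette, two pink bands across its top, 40 x 28 x 15 mm, 20 g, lying flat; origin: centre of its underside, x along the 40 mm, y along the 28 mm, z up. Grip from above across the 28 mm: those sides are flat and upright. It goes in a pocket with its 40 mm along tray y, either way round, and stands about 10 mm out of it.
- white_block: Loose paraffin block on a white cassette, no bands on its top, otherwise the same.
- stand: Fixed grey lid stand, base 70 x 100 mm, origin at the centre of its underside, top at z 30 mm. A slot of 17.5 mm along its x and 43 mm along its y, floor at z 5 mm, holds the lid's brass lug; lift the lid 40 mm to clear it.
- lid: Loose blue lid, 105 to 170 g, upright in the stand (panel along its y, up to 4 deg off). Origin: centre of knuckle hole; y along hole, z up, x across panel. Brass knuckle 16 mm outer, 40 mm long; lug 16 x 38 mm to z 33; panel 5 x 130 mm, z 22-100; black rail to grip from above: 12 mm thick (x), 70 mm long, z 95-117. Either way round fits. In line it has 3.5 mm free at each end, 6 below, 5 behind.
- petri: Loose glass petri dish, 68 mm across, 12 mm high, a bystander behind the work; origin at the centre of its underside.
- timer: Loose white bench timer with a red knob, 62 x 62 x 39 mm, a bystander behind the work.
- marker: Loose dark green marker pen, 132 mm long, a bystander behind the work.
- dye_bottle: Loose small brown bottle with a white cap, 27 mm across, 61 mm high, a bystander at the left of the work; origin at the centre of its underside.
Things that resemble listed ones, but are neither listed nor needed, are in the scene too. What is shaped like the white_block but orange is not meant.

How it is judged:
On the way, in this order (a step that is already met when the one before it is completed fails the run):
1. the block on the pink cassette lies flat in pocket 1, let go, the white one not yet in pocket 2 (horizontal distance between pink_block and pocket1 below 0.005 m and z of pink_block in the frame of pocket1 below 0.0025 m and angle between pink_block's own z axis and vertical below 0.08 rad and contact force between the fingers and pink_block below 0.1 N and horizontal distance between white_block and pocket2 above 0.02 m), for 0.2 s.
2. the block on the white cassette lies flat in pocket 2, let go, the lid still in its stand (horizontal distance between white_block and pocket2 below 0.005 m and z of white_block in the frame of pocket2 below 0.0025 m and angle between white_block's own z axis and vertical below 0.08 rad and contact force between the fingers and white_block below 0.1 N and horizontal distance between lid and stand below 0.02 m and height (world z) of lid below 0.03 m), for 0.2 s.
3. the lid is lifted out of its stand (height (world z) of lid above 0.045 m and contact force between lid and stand below 0.1 N and contact force between the fingers and lid above 1 N), for 0.1 s.
At the end, for the whole second after the job is handed in: Gripper (over 1 N) holds the lid still and upright (0.2 rad), its pin hole within 4 mm (x, z; 5 mm along) of the fixed holes' axis, parallel within 0.08 rad, pressing the tray under 0.8 N; pink block flat in pocket 1, white in pocket 2 (5 mm; 2.5 mm high; 0.08 rad) (x of lid in the frame of jamb_axis between -0.004 and 0.004 m and z of lid in the frame of jamb_axis between -0.004 and 0.004 m and y of lid in the frame of jamb_axis between -0.005 and 0.005 m and angle between the y axis of lid and the y axis of jamb_axis, either way round below 0.08 rad and angle between lid's own z axis and vertical below 0.2 rad and contact force between the fingers and lid above 1 N and contact force between lid and tray below 0.8 N and linear speed of lid below 0.02 m/s and horizontal distance between pink_block and pocket1 below 0.005 m and z of pink_block in the frame of pocket1 below 0.0025 m and angle between each of pink_block, white_block's own z axis and vertical below 0.08 rad and horizontal distance between white_block and pocket2 below 0.005 m and z of white_block in the frame of pocket2 below 0.0025 m); the arm keeps its last pose, push and grip.
It fails at once if a bystander (petri dish, timer, marker or dye bottle) is moved by more than 20 mm (distance of any of petri, timer, marker, dye_bottle from where it was at the start of the episode above 0.02 m).
It also fails if it takes over 64 s, if anything falls off the work surface, if the arm or the gripper's body presses on something with over 40 N, if the wrist force passes 120 N, or if a joint passes its speed limit or range.

## Working session

There is one attempt and no reset: what is moved stays moved. The work goes in short steps, Python scripts to look and compute and a tool call to move; the robot and the scene stay as the last step left them, time stands still between calls to the robot, and variables do not carry over. Pictures are saved under pics/ and viewed, at most 11 in all, crops included, and the job is handed in when it is done.

Besides the shell and the picture viewer there is one more tool, called after "Request:" by a JSON object that holds its "name" and its "arguments", one argument or row to a line. jog_arm: Moves the arm, as the interface text tells. Its arguments: {"type":"object","properties":{"deltas":{"type":"array"},"grip_force":{"type":"number"}},"required":["deltas"]}

```bash
mkdir -p pics
python3 - <<'E'
from rig import manip, imaging
import cv2, numpy as np
for n in ("scene","side","wrist"):
    c=imaging.calibration(n); im=imaging.get_image(n); cv2.imwrite(f"pics/{n}0.png",im)
    print(n,c["mtx"].round(1).tolist(),np.round(c["dist"],3),c["cam_to_world"].round(3).tolist())
a=cv2.imread("pics/scene0.png");b=cv2.imread("pics/wrist0.png");
print(manip.get_state())
E
```

```text
scene [[431.4, 0.0, 280.8], [0.0, 431.4, 216.0], [0.0, 0.0, 1.0]] [-0.022  0.     0.     0.     0.   ] [[0.594, -0.618, 0.515, 0.183], [-0.804, -0.465, 0.37, -0.291], [0.011, -0.634, -0.773, 0.712], [0.0, 0.0, 0.0, 1.0]]
side [[438.9, 0.0, 273.5], [0.0, 438.9, 204.5], [0.0, 0.0, 1.0]] [-0.084  0.     0.     0.     0.   ] [[-0.873, -0.259, 0.413, 0.231], [-0.488, 0.463, -0.74, 0.728], [0.001, -0.848, -0.531, 0.531], [0.0, 0.0, 0.0, 1.0]]
wrist [[293.1, 0.0, 275.5], [0.0, 293.1, 213.0], [0.0, 0.0, 1.0]] [-0.041  0.     0.     0.     0.   ] [[1.0, 0.0, -0.001, 0.574], [-0.0, -0.964, -0.267, 0.067], [-0.001, 0.267, -0.964, 0.374], [0.0, 0.0, 0.0, 1.0]]
{'clock': 0.15, 'qpos': array([-1.21002366e-01,  2.76468455e-01,  1.50584756e+00,  1.65239135e-05,
        1.36066864e+00, -1.21013672e-01]), 'qd': array([ 0.00024561, -0.00149075, -0.00382013, -0.00237221,  0.00106794,
       -0.0003961 ]), 'effort': array([ 9.65923646e-04, -4.17143512e+01, -2.46032345e+01, -1.26433165e-04,
        7.58384820e-03, -3.43765259e-05]), 'position': array([5.74631902e-01, 4.37649151e-05, 2.41625630e-01]), 'ee_rot': array([-5.52940580e-04,  7.07103835e-01,  7.07109385e-01, -4.22781103e-04]), 'contact_force': array([ 0.85384304, -0.18489458, -0.59015226]), 'moment': array([0.02407121, 0.02672703, 0.01568592]), 'gripper_force': 0.0, 'width': 0.08573512330111886}
```

View pics/scene0.png

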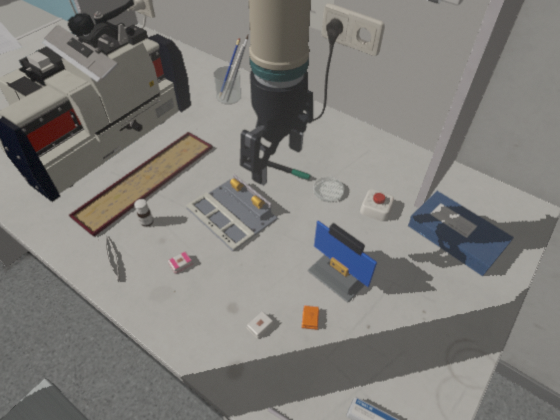

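View pics/side0.png

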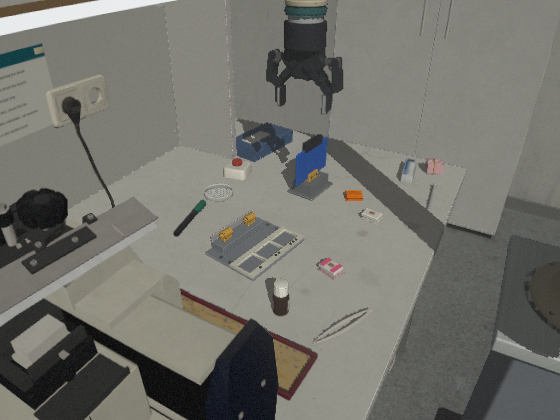

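View pics/wrist0.png

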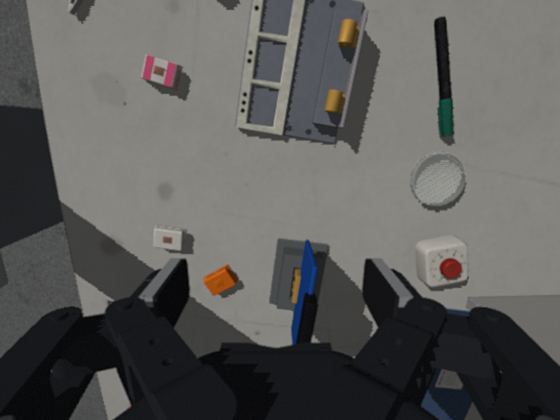

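The pictures show:
- **Pink block:** scene (180,262), side (331,267), wrist (160,70). It has pink bands.
- **White block:** scene (260,325), wrist (168,238).
- **Possible mix-ups:** the orange block at scene (311,317), wrist (220,280), which is not meant, and a pink item far off at side (434,166).
- **Tray:** wrist (300,70).
- **Stand with lid:** wrist (300,280).

I choose the banded block as pink and the white one at (168,238), and will check both in a crop.

```bash
cat > h.py <<'E'
import cv2, numpy as np
from rig import manip, imaging
def snap(n,f=None):
    c=imaging.calibration(n); im=imaging.get_image(n)
    if f: cv2.imwrite(f"pics/{f}.png",im)
    return im,c
def p2w(c,uv,z):
    uv=np.asarray(uv,float).reshape(-1,1,2)
    r=cv2.undistortPoints(uv,c["mtx"],c["dist"])[:,0]
    r=np.c_[r,np.ones(len(r))]@c["cam_to_world"][:3,:3].T; o=c["cam_to_world"][:3,3]
    z=np.broadcast_to(z,len(r))
    return o+r*((z-o[2])/r[:,2])[:,None]
def blob(m,near,r=60):
    n,l,s,ce=cv2.connectedComponentsWithStats(m.astype(np.uint8))
    k=[i for i in range(1,n) if s[i,4]>15 and np.hypot(*(ce[i]-near))<r]
    return [(ce[i].round(1),s[i,4],(l==i)) for i in k]
E
python3 - <<'E'
from h import *
im,c=snap("wrist","w1")
for n,p,z in (("pink",(160,70),.015),("white",(168,236),.015),("orange",(220,280),.015),("kn",(348,33),.04),("kn2",(334,101),.04),("pl",(264,5),.01),("pl",(262,130),.01),("stand c1",(280,240),.03),("st",(272,305),.03),("lug",(297,287),.033)):
    print(n,p2w(c,[p],z)[0].round(4))
a=cv2.resize(im[40:110,130:200],(400,400),interpolation=2);b=cv2.resize(im[205:275,130:200],(400,400),interpolation=2)
cv2.imwrite("pics/crop1.png",np.hstack([a,b]))
E
```

```text
pink [0.443  0.1367 0.015 ]
white [ 0.4337 -0.0631  0.015 ]
orange [ 0.4986 -0.1265  0.015 ]
kn [0.6487 0.1668 0.04  ]
kn2 [0.6372 0.1001 0.04  ]
pl [0.5616 0.2034 0.01  ]
pl [0.558 0.07  0.01 ]
stand c1 [ 0.5798 -0.0627  0.03  ]
st [ 0.5695 -0.1555  0.03  ]
lug [ 0.6022 -0.1268  0.033 ]
```

View pics/crop1.png

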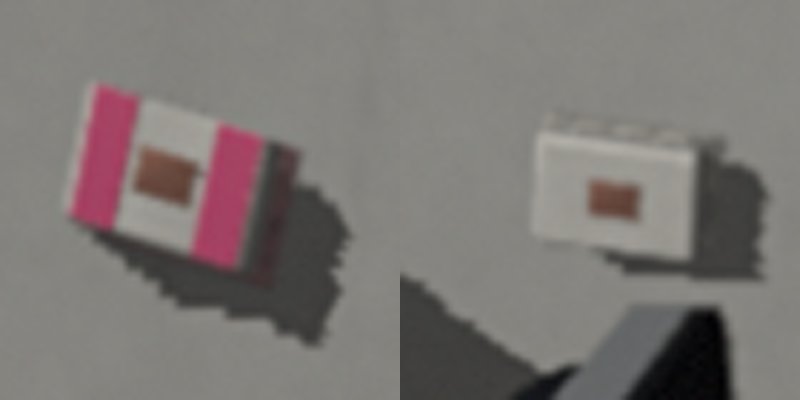

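The crop confirms both. The pink-banded block has its top centre near wrist (159,71) with its long axis at about -19°. The plain white block is at (168,240), at about -5°. Next I get a view centred on the tray.

Request:
{"name": "jog_arm", "arguments": {
  "deltas": [0,0,0,-20,40,-10,1,0,0,0,-40,80,-20,1,0,0,0,-55,120,-30,1,0,0,0,-55,120,-30,1,0,0,0,-55,120,-30,1,0,0,0,-55,120,-30,1],
  "grip_force": 30
}}

```text
clock: 0.8
position: [0.5207, 0.1194, 0.2126]
ee_rot: [0.001, 0.707, 0.707, 0.0]
contact_force: [0.1, 0.5, 0.1]
width: 0.0856
gripper_force: 0.0
```

Run:
```python
from h import *
im,c=snap("wrist","w2"); print(manip.get_state()["position"])
hsv=cv2.cvtColor(im,cv2.COLOR_BGR2HSV)
np.savez("w2.npz",im=im,**c)
m=cv2.inRange(hsv,(12,120,80),(30,255,255))
for b in blob(m,(280,200),400): print("brass",b[:2],p2w(c,[b[0]],.04)[0])
m=cv2.inRange(hsv,(160,100,80),(180,255,255))
for b in blob(m,(280,200),400): print("pink",b[:2],p2w(c,[b[0]],.015)[0])
```

```text
[0.52090404 0.11908938 0.21265866]
brass (array([396.7, 150.1]), np.int32(342)) [0.64544008 0.16929188 0.04      ]
brass (array([380.2, 212.5]), np.int32(312)) [0.63443118 0.10275451 0.04      ]
pink (array([194.6, 175.1]), np.int32(160)) [0.42937869 0.13989291 0.015     ]
pink (array([215.9, 182. ]), np.int32(172)) [0.45313892 0.13195243 0.015     ]
```

View pics/w2.png

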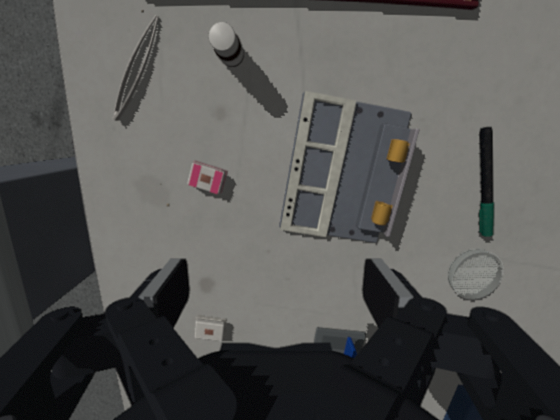

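The tray's pocket 1 (one dot) is at wrist (325,120) and pocket 2 (two dots) at (317,168). The pink block is at (207,178), the white block at (209,328) and the knuckles at (397,150) and (381,213). Now I measure the tray precisely.

Run:
```python
from h import *
d=np.load("w2.npz"); im=d["im"]; c={k:d[k] for k in("mtx","dist","cam_to_world")}
hsv=cv2.cvtColor(im,cv2.COLOR_BGR2HSV)
print(hsv[120,312:350:6].tolist(), hsv[120,335:345].tolist(),hsv[100,270:300:8].tolist())
def rect(uv,z):
    w=p2w(c,uv,z)[:,:2]; (x,y),s,a=cv2.minAreaRect((w*1000).astype(np.float32)); return np.round((x,y,*s,a),1)
m=cv2.inRange(hsv,(0,0,165),(40,90,255))
cs,h=cv2.findContours(m,cv2.RETR_CCOMP,cv2.CHAIN_APPROX_NONE)
for k,q in enumerate(cs):
    if len(q)>40: print(h[0][k][3],q.reshape(-1,2).mean(0).round(),rect(q,.01))
```

```text
[[108, 25, 52], [109, 23, 87], [114, 28, 90], [107, 27, 86], [107, 21, 85], [27, 19, 144], [25, 23, 136]] [[105, 24, 86], [107, 21, 85], [109, 24, 85], [109, 24, 85], [90, 3, 98], [26, 16, 130], [27, 19, 147], [27, 19, 144], [25, 20, 142], [24, 18, 140]] [[15, 8, 61], [30, 9, 60], [30, 10, 125], [24, 10, 129]]
```

Run:
```python
from h import *
d=np.load("w2.npz"); im=d["im"]; c={k:d[k] for k in("mtx","dist","cam_to_world")}
hsv=cv2.cvtColor(im,cv2.COLOR_BGR2HSV)
def rect(uv,z):
    w=p2w(c,uv,z)[:,:2]; (x,y),s,a=cv2.minAreaRect((w*1000).astype(np.float32)); return np.round((x,y,*s,a),1)
m=cv2.inRange(hsv,(18,13,115),(34,90,255)); m[:,:270]=0;m[:,365:]=0;m[:80]=0;m[245:]=0
m=cv2.morphologyEx(m,cv2.MORPH_OPEN,np.ones((3,3)))
b=max(blob(m,(320,160),200),key=lambda b:b[1]); q=np.argwhere(b[2])[:,::-1].astype(float)
print("plate",b[1],rect(q,.01))
for near in((325,120),(317,168),(308,210)):
    mm=((hsv[...,0]>90)&(hsv[...,0]<130)&(hsv[...,1]>12)).astype(np.uint8)
    for b in blob(mm,near,12):
        q=np.argwhere(b[2])[:,::-1].astype(float); print("pocket",b[:2],rect(q,.005),p2w(c,[b[0]],.005)[0])
mm=cv2.inRange(hsv,(90,12,0),(130,90,255)); mm=cv2.morphologyEx(mm,cv2.MORPH_OPEN,np.ones((3,3)))
for b in blob(mm,(370,170),60): 
  if b[1]>100: q=np.argwhere(b[2])[:,::-1].astype(float); print("grey",b[:2],q.min(0),q.max(0))
```

```text
plate 2902 [566.9 147.5 160.9  56.2  80.4]
pocket (array([324.3, 122.6]), np.int32(1060)) [575.3 196.7  42.5  30.1  80.9] [0.57525847 0.19701464 0.005     ]
pocket (array([315.4, 167.2]), np.int32(951)) [567.1 147.2  42.4  30.2  80.6] [0.56698828 0.14744352 0.005     ]
pocket (array([307. , 208.8]), np.int32(833)) [558.7  97.3  41.5  30.   80.5] [0.55864863 0.09776266 0.005     ]
grey (array([367.2, 171. ]), np.int32(6600)) [328. 103.] [410. 241.]
grey (array([315.4, 167.1]), np.int32(951)) [300. 148.] [331. 186.]
```

Run:
```python
from h import *
a=cv2.imread("pics/side0.png")[200:280,195:315];d=cv2.imread("pics/w2.png")[85:250,270:430]
cv2.imwrite("pics/crop2.png",np.hstack([cv2.resize(a,(450,300),interpolation=2),cv2.resize(d,(300,300),interpolation=2)]))
```

```text
(no output)
```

View pics/crop2.png

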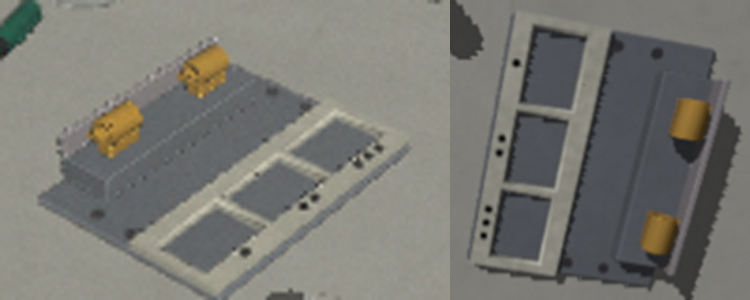

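The jamb step starts well behind the plate, and the strip between them is low, so the fingers have room there. Now I grasp the pink block.

Request:
{"name": "jog_arm", "arguments": {
  "deltas": [0,0,71.5,-79,16,-130,0.7,0,0,71.5,-79,16,-130,0.7,0,0,71.5,-79,16,-130,0.7,0,0,71.5,-79,16,-130,0.7,0,0,71.5,-79,16,-130,0.7,0,0,71.5,-79,16,-130,0.7,0,0,71.5,-79,16,-130,0.7,0,0,71.5,-79,16,-130,0.7,0,0,71.5,-79,16,-130,0.7,0,0,71.5,-79,16,-130,0.7,0,0,71.5,-79,16,-160,0.7,0,0,71.5,-79,16,-180,0.7,0,0,71.5,-79,16,-190,0.7,0,0,71.5,-79,16,-195,0.7,0,0,71.5,-79,16,-195,0.7,0,0,71.5,-79,16,-195,0.7]
}}

```text
clock: 2.45
position: [0.4418, 0.136, 0.0179]
ee_rot: [0.001, 0.161, 0.987, 0.0]
contact_force: [0.1, 1.3, 0.2]
width: 0.0599
gripper_force: 0.0
```

Run:
```python
from h import *
im,c=snap("wrist","w3"); print(manip.get_state()["position"])
hsv=cv2.cvtColor(im,cv2.COLOR_BGR2HSV)
m=cv2.inRange(hsv,(160,100,60),(180,255,255))
for b in blob(m,(280,300),400):
  if b[1]>100: print("pink",b[:2],p2w(c,[b[0]],.015)[0])
```

```text
[0.44185394 0.13607086 0.01805231]
pink (array([275.4, 247. ]), np.int32(885)) [0.42955218 0.13982913 0.015     ]
pink (array([275.7, 292.3]), np.int32(782)) [0.45356406 0.13194272 0.015     ]
```

View pics/w3.png

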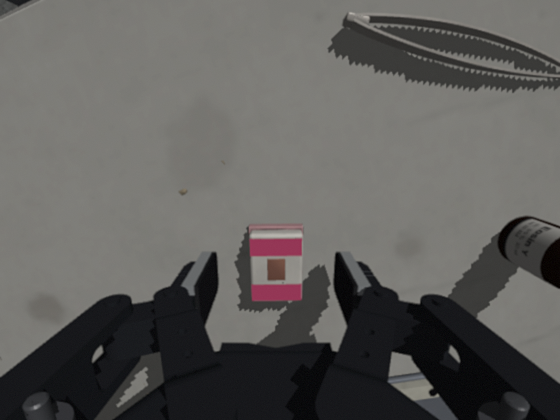

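The block sits centred between the pads at (276,270). Next I close and lift.

Request:
{"name": "jog_arm", "arguments": {
  "deltas": [0,0,0,0,0,-1,0,0,0,0,0,0,-1,0,0,0,0,0,0,-1,0,0,0,0,0,0,-1,0,0,0,0,0,0,-1,0,0,0,0,0,0,10,0,0,0,0,0,0,60,0,0,0,0,0,0,60,0]
}}

```text
clock: 3.3
position: [0.4451, 0.1367, 0.0822]
ee_rot: [0.005, 0.161, 0.987, 0.002]
contact_force: [1.6, -0.2, 0.6]
width: 0.0259
gripper_force: 29.8
```

Run:
```python
from h import *
im,c=snap("wrist","w4"); s=manip.get_state(); print(s["position"],s["ee_rot"],s["width"],s["gripper_force"])
hsv=cv2.cvtColor(im,cv2.COLOR_BGR2HSV)
m=cv2.inRange(hsv,(160,100,60),(180,255,255))
for b in blob(m,(280,300),400):
  if b[1]>100: print("pink",b[:2],p2w(c,[b[0]],s["position"][2]-.002)[0])
```

```text
[0.44358827 0.13643429 0.08026914] [0.00356087 0.16068747 0.98699821 0.00117921] 0.025908572087647914 29.7629776597023
pink (array([275.3, 249. ]), np.int32(899)) [0.43422825 0.14003121 0.07826914]
pink (array([275.3, 293.8]), np.int32(764)) [0.45830468 0.13197249 0.07826914]
```

Request:
{"name": "jog_arm", "arguments": {
  "deltas": [0,0,-81,133.5,60.5,0,0,0,0,-81,133.5,60.5,0,0,0,0,-81,133.5,60.5,0,0,0,0,-81,133.5,60.5,0,0,0,0,-81,133.5,60.5,0,0,0,0,-81,133.5,60.5,0,0,0,0,-81,133.5,60.5,0,0,0,0,-81,133.5,60.5,0,0,0,0,-81,133.5,60.5,0,0,0,0,-81,133.5,60.5,-10,0,0,0,-81,133.5,60.5,-30,0,0,0,-81,133.5,60.5,-30,0,0,0,-81,133.5,60.5,-30,0]
}}

```text
clock: 4.65
position: [0.5737, 0.1963, 0.0464]
ee_rot: [-0.001, 0.763, 0.646, -0.001]
contact_force: [-0.2, -0.1, -0.2]
width: 0.0258
gripper_force: 29.8
```

```bash
cat > chk.py <<'E'
from h import *
import sys
def pocketbits(f):
    im,c=snap("wrist",f); s=manip.get_state(); print(s["clock"],s["position"].round(4),s["ee_rot"].round(4),s["width"].round(4))
    hsv=cv2.cvtColor(im,cv2.COLOR_BGR2HSV)
    return im,c,s,hsv
E
python3 - <<'E'
from chk import *
im,c,s,hsv=pocketbits("w5")
m=cv2.inRange(hsv,(160,100,60),(180,255,255)); P=[]
for b in blob(m,(280,300),400):
  if b[1]>100: P.append(p2w(c,[b[0]],s["position"][2]-.002)[0]); print("pink",b[:2],P[-1])
print(np.mean(P,0))
E
```

```text
Traceback (most recent call last):
  File "chk.py", line 4, in pocketbits
    im,c=snap("wrist",f); s=manip.get_state(); print(s["clock"],s["position"].round(4),s["ee_rot"].round(4),s["width"].round(4))
                                                                                                            ^^^^^^^^^^^^^^^^
AttributeError: 'float' object has no attribute 'round'
```

View pics/w5.png

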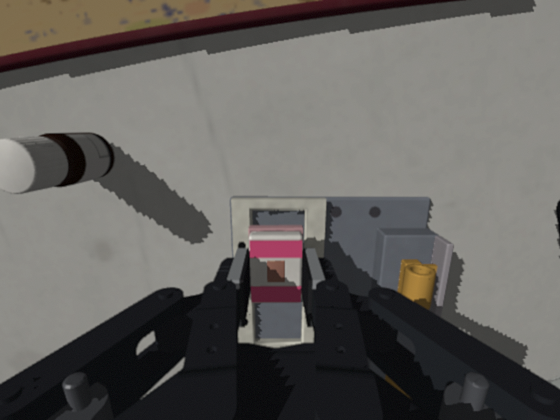

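The block hangs aligned over pocket 1 at (276,270), and the pocket spans rows 211–340. I compute the fine offset.

```bash
sed -i 's/s\["width"\].round(4)/round(s["width"],4)/' chk.py
python3 - <<'E'
from chk import *
im,c,s,hsv=pocketbits("w6")
m=cv2.inRange(hsv,(160,100,60),(180,255,255)); P=[]
for b in blob(m,(280,300),400):
  if b[1]>100: P.append(p2w(c,[b[0]],s["position"][2]-.002)[0])
print("block",np.mean(P,0))
col=hsv[:,276]; 
print(p2w(c,[(276,211),(276,340),(249,220),(303,220)],[.01]*4)[:,:2], hsv[195:232,278,2].tolist(), hsv[330:350,278,2].tolist(), hsv[220,240:320,2].tolist())
E
```

```text
4.75 [0.5748 0.1966 0.0477] [2.000e-04 7.632e-01 6.462e-01 3.000e-04] 0.0261
block [0.56780285 0.23434165 0.04568719]
[[0.57809503 0.21787217]
 [0.56297521 0.12725261]
 [0.56108542 0.21501107]
 [0.59325208 0.2096282 ]] [139, 119, 104, 119, 139, 152, 153, 151, 152, 152, 153, 154, 153, 137, 109, 82, 51, 49, 72, 93, 98, 97, 97, 97, 96, 95, 95, 95, 96, 96, 112, 126, 135, 148, 144, 123, 120] [97, 97, 97, 96, 95, 95, 95, 98, 110, 123, 127, 144, 167, 172, 162, 154, 149, 105, 47, 25] [153, 153, 154, 154, 155, 155, 158, 152, 109, 78, 73, 59, 48, 46, 45, 64, 92, 98, 97, 97, 97, 96, 97, 97, 97, 95, 96, 94, 97, 95, 95, 96, 94, 94, 96, 96, 96, 95, 95, 97, 97, 96, 96, 96, 95, 94, 96, 95, 96, 96, 96, 96, 96, 96, 96, 96, 96, 97, 95, 95, 95, 94, 101, 142, 169, 158, 148, 152, 153, 152, 153, 153, 151, 151, 150, 150, 149, 149, 149, 149]
```

Run:
```python
from chk import *
im,c,s,hsv=pocketbits("w7")
m=cv2.inRange(hsv,(160,100,60),(180,255,255))
P=[p2w(c,[b[0]],s["position"][2]-.002)[0] for b in blob(m,(276,270),40) if b[1]>100]
print("block",len(P),np.mean(P,0))
```

```text
4.8 [0.575  0.1966 0.048 ] [3.000e-04 7.632e-01 6.461e-01 5.000e-04] 0.026
block 2 [0.57474144 0.19611659 0.04597277]
```

Request:
{"name": "jog_arm", "arguments": {
  "deltas": [0,0,0,0.3,0.7,-12,0,0,0,0,0.3,0.7,-19,0,0,0,0,0.3,0.7,-23,0,0,0,0,0.3,0.7,-25,0,0,0,0,0.3,0.7,-25.5,0,0,0,0,0.3,0.7,-25.5,0,0,0,0,0.3,0.7,-25.5,0]
}}

```text
clock: 5.5
position: [0.5749, 0.1972, 0.0219]
ee_rot: [0.0, 0.763, 0.646, 0.0]
contact_force: [-1.3, -0.1, 1.3]
width: 0.0262
gripper_force: 30.0
```

Request:
{"name": "jog_arm", "arguments": {
  "deltas": [0,0,0,0.3,0,0,0.55,0,0,0,0.3,0,0,0.55,0,0,0,0.3,0,0,0.55,0,0,0,0.3,0,0,0.55,0,0,0,0,0,30,0.55,0,0,0,0,0,70,0.7,0,0,0,0,0,70,0.7,0,0,0,0,0,70,0.7]
}}

```text
clock: 6.3
position: [0.5755, 0.1973, 0.0929]
ee_rot: [0.001, 0.763, 0.646, 0.001]
contact_force: [-0.2, -0.7, 0.1]
width: 0.0598
gripper_force: 0.0
```

Run:
```python
from chk import *
im,c,s,hsv=pocketbits("w8")
m=cv2.inRange(hsv,(160,100,60),(180,255,255))
B=[b for b in blob(m,(276,270),60) if b[1]>60]
P=[p2w(c,[b[0]],.020)[0] for b in B]
print([b[:2] for b in B],np.array(P).round(4).tolist(),np.mean(P,0))
```

```text
6.35 [0.5744 0.1971 0.0916] [-0.000e+00  7.632e-01  6.461e-01 -1.000e-04] 0.0596
[(array([274.3, 211.3]), np.int32(417)), (array([274.6, 244. ]), np.int32(377))] [[0.5766, 0.2093, 0.02], [0.5726, 0.1842, 0.02]] [0.57462947 0.19675906 0.02      ]
```

View pics/w8.png

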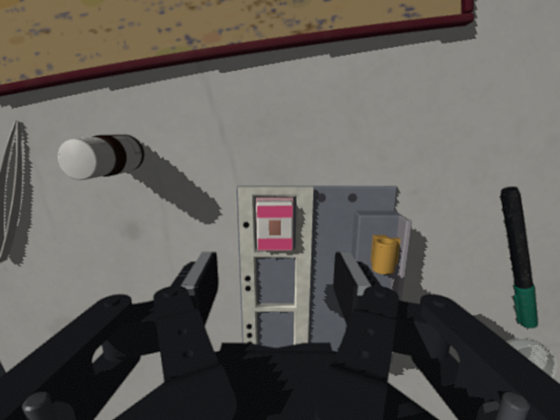

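Pink is seated flat in pocket 1 at (275,228) and released. Next is the white block.

Request:
{"name": "jog_arm", "arguments": {
  "deltas": [0,0,94,-141,-260,0,0.7,0,0,94,-141,-260,0,0.7,0,0,94,-141,-260,0,0.7,0,0,94,-141,-260,0,0.7,0,0,94,-141,-260,0,0.7,0,0,94,-141,-260,0,0.7,0,0,94,-141,-260,0,0.7,0,0,94,-141,-260,0,0.7,0,0,94,-141,-260,0,0.7,0,0,94,-141,-260,0,0.7,0,0,94,-141,-260,0,0.7,0,0,94,-141,-260,0,0.7,0,0,94,-141,-260,0,0.7]
}}

```text
clock: 7.65
position: [0.4326, -0.0625, 0.0905]
ee_rot: [-0.002, 0.048, 0.999, 0.0]
contact_force: [0.2, -0.1, 0.8]
width: 0.0597
gripper_force: 0.0
```

Run:
```python
from chk import *
im,c,s,hsv=pocketbits("w9")
print(hsv[200:280:8,275].tolist())
for lo in (145,160,175):
  m=cv2.inRange(hsv,(0,0,lo),(180,60,255))
  for b in blob(m,(276,235),60):
    if b[1]>200:
      q=np.argwhere(b[2])[:,::-1].astype(float); w=p2w(c,q,.015)[:,:2]*1000
      print(lo,b[:2],np.round(cv2.minAreaRect(w.astype(np.float32))[0]+cv2.minAreaRect(w.astype(np.float32))[1]+(cv2.minAreaRect(w.astype(np.float32))[2],),1))
m=cv2.inRange(hsv,(0,70,60),(15,200,170))
for b in blob(m,(276,235),40): print("brown",b[:2],p2w(c,[b[0]],.015)[0])
```

```text
7.7 [ 0.4328 -0.0625  0.0907] [-1.300e-03  4.860e-02  9.988e-01  4.000e-04] 0.0597
[[20, 15, 150], [23, 12, 167], [23, 12, 166], [16, 17, 166], [19, 17, 167], [21, 15, 168], [26, 14, 150], [21, 12, 147], [25, 11, 145], [25, 11, 145]]
160 (array([269.8, 222.1]), np.int32(1431)) [429.3 -66.8  25.4  39.3  81.7]
brown (array([268., 226.]), np.int32(153)) [ 0.43173148 -0.06810651  0.015     ]
```

Run:
```python
from h import *
im=cv2.imread("pics/w9.png"); hsv=cv2.cvtColor(im,cv2.COLOR_BGR2HSV); v=hsv[...,2]
print("col260",list(enumerate(v[185:265,260].tolist(),185)))
print("row222",list(enumerate(v[215,240:305].tolist(),240)))
c=imaging.calibration("wrist")
for p in ((268,226),): print(p2w(c,[(268,200),(268,250),(250,226),(290,226)],.015).round(4).tolist())
```

```text
col260 [(185, 146), (186, 147), (187, 146), (188, 147), (189, 145), (190, 146), (191, 146), (192, 147), (193, 146), (194, 147), (195, 145), (196, 146), (197, 156), (198, 158), (199, 152), (200, 163), (201, 185), (202, 192), (203, 182), (204, 171), (205, 168), (206, 169), (207, 169), (208, 170), (209, 169), (210, 167), (211, 167), (212, 165), (213, 166), (214, 165), (215, 165), (216, 167), (217, 166), (218, 166), (219, 167), (220, 167), (221, 168), (222, 167), (223, 168), (224, 168), (225, 169), (226, 170), (227, 169), (228, 170), (229, 170), (230, 170), (231, 170), (232, 169), (233, 169), (234, 168), (235, 165), (236, 167), (237, 165), (238, 165), (239, 167), (240, 166), (241, 165), (242, 167), (243, 167), (244, 167), (245, 169), (246, 169), (247, 157), (248, 126), (249, 85), (250, 67), (251, 69), (252, 70), (253, 69), (254, 70), (255, 89), (256, 125), (257, 145), (258, 147), (259, 144), (260, 144), (261, 144), (262, 143), (263, 142), (264, 142)]
row222 [(240, 112), (241, 80), (242, 69), (243, 69), (244, 69), (245, 68), (246, 69), (247, 70), (248, 70), (249, 69), (250, 70), (251, 96), (252, 140), (253, 166), (254, 169), (255, 167), (256, 165), (257, 165), (258, 165), (259, 166), (260, 165), (261, 165), (262, 166), (263, 164), (264, 163), (265, 164), (266, 164), (267, 164), (268, 165), (269, 165), (270, 165), (271, 166), (272, 166), (273, 167), (274, 165), (275, 165), (276, 168), (277, 166), (278, 168), (279, 169), (280, 168), (281, 168), (282, 167), (283, 167), (284, 168), (285, 179), (286, 180), (287, 153), (288, 145), (289, 145), (290, 147), (291, 146), (292, 146), (293, 146), (294, 144), (295, 146), (296, 145), (297, 146), (298, 146), (299, 146), (300, 147), (301, 147), (302, 146), (303, 147), (304, 145)]
[[0.4122, -0.0661, 0.015], [0.4511, -0.0702, 0.015], [0.4307, -0.0815, 0.015], [0.4336, -0.0518, 0.015]]
```

Request:
{"name": "jog_arm", "arguments": {
  "deltas": [0,0,-2,-1.5,-5,-40,0.7,0,0,-2,-1.5,-5,-60,0.7,0,0,-2,-1.5,-5,-70,0.7,0,0,-2,-1.5,-5,-73.5,0.7,0,0,-2,-1.5,-5,-73.5,0.7,0,0,-2,-1.5,-5,-73.5,0,0,0,-2,-1.5,-5,-73.5,0,0,0,-2,-1.5,-5,-73.5,0,0,0,-2,-1.5,-5,-73.5,0,0,0,-2,-1.5,-5,-73.5,0]
}}

```text
clock: 8.7
position: [0.4331, -0.068, 0.0193]
ee_rot: [0.001, 0.065, 0.998, -0.0]
contact_force: [0.5, 0.2, 6.9]
width: 0.0262
gripper_force: 29.8
```

Run:
```python
from chk import *
im,c,s,hsv=pocketbits("w10")
m=cv2.inRange(hsv,(0,70,60),(15,200,170))
for b in blob(m,(276,265),40): print("brown",b[:2],p2w(c,[b[0]],.015)[0])
print(list(enumerate(hsv[215:325,262,2].tolist(),215)))
im=cv2.imread("pics/w6.png");h=cv2.cvtColor(im,cv2.COLOR_BGR2HSV)
for b in blob(cv2.inRange(h,(0,70,60),(15,200,170)),(276,265),40): print("pinkbrown",b[:2])
print(list(enumerate(h[215:325,262].tolist(),215))[::2])
```

```text
8.75 [ 0.4331 -0.068   0.0193] [ 1.000e-03  6.540e-02  9.979e-01 -2.000e-04] 0.0262
brown (array([275.6, 267.2]), np.int32(328)) [ 0.43183897 -0.06795724  0.015     ]
[(215, 159), (216, 159), (217, 159), (218, 158), (219, 158), (220, 159), (221, 158), (222, 158), (223, 163), (224, 175), (225, 182), (226, 168), (227, 147), (228, 147), (229, 161), (230, 173), (231, 192), (232, 211), (233, 215), (234, 208), (235, 193), (236, 184), (237, 182), (238, 182), (239, 182), (240, 183), (241, 182), (242, 183), (243, 183), (244, 181), (245, 181), (246, 180), (247, 180), (248, 180), (249, 179), (250, 179), (251, 179), (252, 178), (253, 180), (254, 179), (255, 179), (256, 180), (257, 179), (258, 180), (259, 180), (260, 180), (261, 180), (262, 180), (263, 179), (264, 179), (265, 180), (266, 178), (267, 179), (268, 180), (269, 179), (270, 180), (271, 180), (272, 181), (273, 182), (274, 182), (275, 182), (276, 182), (277, 182), (278, 182), (279, 180), (280, 179), (281, 179), (282, 178), (283, 179), (284, 178), (285, 178), (286, 181), (287, 174), (288, 151), (289, 155), (290, 171), (291, 168), (292, 13
[... 928 characters left out ...]
), (261, [20, 14, 106]), (263, [23, 13, 79]), (265, [23, 13, 79]), (267, [23, 13, 78]), (269, [23, 13, 77]), (271, [23, 13, 78]), (273, [23, 13, 77]), (275, [23, 13, 77]), (277, [23, 13, 78]), (279, [20, 10, 76]), (281, [20, 10, 77]), (283, [15, 7, 77]), (285, [0, 27, 76]), (287, [170, 154, 78]), (289, [170, 159, 82]), (291, [170, 160, 83]), (293, [170, 157, 81]), (295, [170, 157, 81]), (297, [171, 152, 82]), (299, [170, 164, 81]), (301, [171, 140, 80]), (303, [111, 20, 91]), (305, [109, 21, 96]), (307, [109, 21, 96]), (309, [110, 23, 98]), (311, [108, 26, 98]), (313, [109, 28, 99]), (315, [107, 24, 96]), (317, [110, 24, 97]), (319, [113, 21, 97]), (321, [108, 26, 97]), (323, [109, 21, 95])]
```

Request:
{"name": "jog_arm", "arguments": {
  "deltas": [0,0,0,0,0,25,0,0,0,-92,133.5,214,60,0,0,0,-92,133.5,214,60,0,0,0,-92,133.5,214,60,0,0,0,-92,133.5,214,60,0,0,0,-92,133.5,214,60,0,0,0,-92,133.5,214,60,0,0,0,-92,133.5,214,60,0,0,0,-92,133.5,214,60,0,0,0,-92,133.5,214,60,0,0,0,-92,133.5,214,60,0,0,0,-92,133.5,214,60,0,0,0,-92,133.5,214,50,0,0,0,-92,133.5,214,30,0,0,0,-92,133.5,214,30,0,0,0,-92,133.5,214,30,0,0,0,-92,133.5,214,30,0]
}}

```text
clock: 10.45
position: [0.5663, 0.1462, 0.0488]
ee_rot: [0.0, 0.763, 0.646, 0.0]
contact_force: [-0.4, 0.8, -0.4]
width: 0.026
gripper_force: 29.9
```

Run:
```python
from chk import *
im,c,s,hsv=pocketbits("w11")
m=cv2.inRange(hsv,(0,70,40),(15,200,170))
z=s["position"][2]
for b in blob(m,(276,267),20): print("brown",b[:2],p2w(c,[b[0]],z-.0043)[0])
m=cv2.inRange(hsv,(160,100,60),(180,255,255))
print([p2w(c,[b[0]],.020)[0] for b in blob(m,(276,210),80) if b[1]>100])
print(list(enumerate(hsv[205:325,262].tolist(),205))[::3])
```

```text
10.5 [0.5664 0.1463 0.049 ] [4.000e-04 7.630e-01 6.464e-01 6.000e-04] 0.0259
brown (array([275.3, 267.2]), np.int32(332)) [0.56616664 0.14728652 0.0446816 ]
[array([0.5767191 , 0.20947626, 0.02      ]), array([0.57272031, 0.18444235, 0.02      ])]
[(205, [28, 19, 160]), (208, [40, 11, 71]), (211, [113, 24, 84]), (214, [109, 19, 105]), (217, [109, 26, 106]), (220, [108, 24, 106]), (223, [18, 18, 142]), (226, [22, 17, 162]), (229, [19, 14, 141]), (232, [22, 15, 191]), (235, [23, 13, 183]), (238, [23, 12, 176]), (241, [20, 13, 177]), (244, [23, 13, 176]), (247, [20, 13, 174]), (250, [24, 15, 174]), (253, [21, 15, 174]), (256, [22, 16, 175]), (259, [23, 14, 141]), (262, [30, 12, 84]), (265, [23, 12, 85]), (268, [23, 12, 84]), (271, [23, 12, 85]), (274, [24, 15, 86]), (277, [24, 15, 86]), (280, [23, 12, 84]), (283, [23, 12, 85]), (286, [24, 15, 85]), (289, [15, 12, 84]), (292, [23, 12, 85]), (295, [24, 15, 85]), (298, [105, 6, 86]), (301, [116, 17, 103]), (304, [108, 25, 103]), (307, [107, 22, 103]), (310, [107, 23, 102]), (313, [108, 25, 103]), (316, [107, 22, 103]), (319, [113, 23, 102]), (322, [108, 25, 101])]
```

Request:
{"name": "jog_arm", "arguments": {
  "deltas": [0,0,0,0.5,0,-12,0,0,0,0,0.5,0,-19,0,0,0,0,0.5,0,-23,0,0,0,0,0.5,0,-25,0,0,0,0,0.5,0,-25.5,0,0,0,0,0.5,0,-25.5,0]
}}

```text
clock: 11.1
position: [0.5656, 0.1461, 0.0243]
ee_rot: [-0.0, 0.763, 0.646, -0.0]
contact_force: [-4.3, -1.0, 12.0]
width: 0.0254
gripper_force: 31.2
```

Request:
{"name": "jog_arm", "arguments": {
  "deltas": [0,0,0,0,0,0.5,0.55,0,0,0,0,0,0.5,0.55,0,0,0,0,0,0.5,0.55,0,0,0,0,0,0.5,0.55,0,0,0,0,0,30,0.55,0,0,0,0,0,70,0.7,0,0,0,0,0,70,0.7,0,0,0,0,0,70,0.7]
}}

```text
clock: 11.9
position: [0.5669, 0.1463, 0.0936]
ee_rot: [0.001, 0.763, 0.646, 0.001]
contact_force: [-0.3, 0.0, 0.2]
width: 0.0598
gripper_force: 0.0
```

Run:
```python
from chk import *
im,c,s,hsv=pocketbits("w12")
m=cv2.inRange(hsv,(0,70,40),(15,200,170))
for b in blob(m,(276,230),60): print("brown",b[:2],p2w(c,[b[0]],.02)[0])
m=cv2.inRange(hsv,(160,100,60),(180,255,255))
print([p2w(c,[b[0]],.020)[0] for b in blob(m,(276,200),120) if b[1]>100])
cv2.imwrite("pics/crop3.png",np.hstack([cv2.resize(im[130:290,190:400],(500,380),interpolation=2), cv2.resize(imaging.get_image("side")[205:285,210:310],(300,380),interpolation=2)]))
```

```text
11.95 [0.5658 0.1461 0.0924] [-2.000e-04  7.632e-01  6.461e-01 -3.000e-04] 0.0597
brown (array([274. , 225.5]), np.int32(153)) [0.56596713 0.14734084 0.02      ]
[array([0.57707455, 0.2094725 , 0.02      ]), array([0.57294127, 0.18443388, 0.02      ])]
```

View pics/crop3.png

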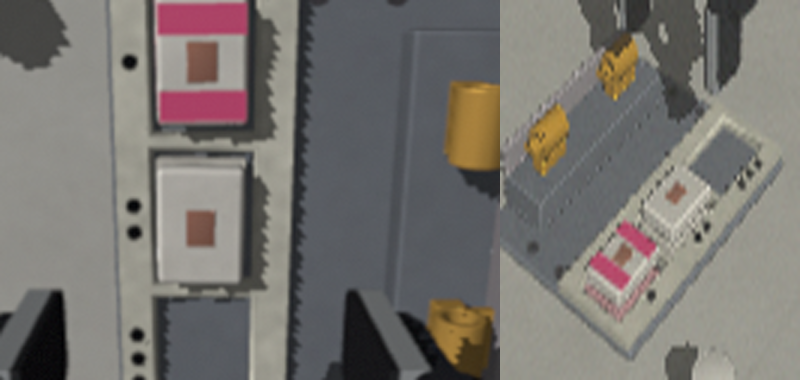

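Both blocks appear seated in crop3: pink at (202,60) and white at (200,230), with pocket 3 free. Placing white showed some contact force, so I press lightly on it with shut fingers to make sure it is seated.

Request:
{"name": "jog_arm", "arguments": {
  "deltas": [0,0,0,0.5,1,0,0,0,0,0,0.5,1,-20,0,0,0,0,0.5,1,-40,0,0,0,0,0.5,1,-52,0,0,0,0,0.5,1,-56,0,0,0,0,0.5,1,-59,0,0,0,0,0.5,1,-61,0,0,0,0,0.5,1,-62,0,0,0,0,0.5,1,-63,0,0,0,0,0.5,1,-63,0,0,0,0,0.5,1,-63,0]
}}

```text
clock: 13.1
position: [0.5673, 0.1473, 0.0306]
ee_rot: [0.0, 0.763, 0.646, 0.001]
contact_force: [0.2, 0.4, 3.9]
width: -0.0002
gripper_force: 1.9
```

The white block is seated: its top is at about 20 mm with the pressing contact at 30.6. Next I look at the lid.

Request:
{"name": "jog_arm", "arguments": {
  "deltas": [0,0,0,0,0,40,0,0,0,0,0,0,90,0.5,0,0,9.5,23,-167,269,0.5,0,0,9.5,23,-167,269,0.5,0,0,9.5,23,-167,269,0.5,0,0,9.5,23,-167,269,0.5,0,0,9.5,23,-167,269,0.5,0,0,9.5,23,-167,269,0.5,0,0,9.5,23,-167,269,0.5,0,0,9.5,23,-167,269,0.5]
}}

```text
clock: 14.1
position: [0.5888, -0.0189, 0.2972]
ee_rot: [-0.002, 0.707, 0.707, -0.001]
contact_force: [-0.2, -1.2, -0.1]
width: 0.0426
gripper_force: 0.0
```

Run:
```python
from chk import *
im,c,s,hsv=pocketbits("w13")
np.savez("w13.npz",im=im,**c)
blue=cv2.inRange(hsv,(105,150,40),(130,255,255))
for b in blob(blue,(290,280),120):
  ys,xs=np.where(b[2]); print("blue",b[:2],xs.min(),xs.max(),ys.min(),ys.max())
dark=((hsv[...,2]<45)).astype(np.uint8)
for b in blob(dark,(290,280),100):
  ys,xs=np.where(b[2]); print("dark",b[:2],xs.min(),xs.max(),ys.min(),ys.max())
for r in range(225,350,8):
  print(r,''.join('B' if blue[r,x] else '#' if hsv[r,x,2]<45 else 'y' if (12<hsv[r,x,0]<30 and hsv[r,x,1]>110) else '.' for x in range(230,350)))
```

```text
14.15 [ 0.5887 -0.0187  0.297 ] [-0.0016  0.7067  0.7075 -0.0009] 0.0425
blue (array([290.9, 246.7]), np.int32(425)) 281 299 214 301
blue (array([282.8, 318.1]), np.int32(42)) 281 285 312 325
dark (array([295.7, 267.9]), np.int32(1106)) 282 311 226 313
dark (array([273.9, 361.8]), np.int32(50399)) 0 559 250 419
225 ............................................................BBBBBBBB....................................................
233 ...........................................................BBBBBBBBBB.###########.......................................
241 .....................................................yyyy..BBBBBBBBB.###########........................................
249 ...................................................#yyyyy.BBBBBBBBB###########..........................................
257 #####..............................................yyyyy.BB##################..........#######..........................
265 ####..............................................yyyyy.BB##################...........##########.............########..
273 #####............................
[... 512 characters left out ...]
.......##########.............................#############################
313 ...................................................BBBB#####.................................###########################
321 ....................................................BBB.........................................########################
329 ...................................................................................................#####################
337 ....................................................................................................####################
345 ###############################.............................############################################################
```

Run:
```python
from h import *
d=np.load("w13.npz"); c={k:d[k] for k in("mtx","dist","cam_to_world")}; hsv=cv2.cvtColor(d["im"],cv2.COLOR_BGR2HSV)
for r in (250,257,265,273,281,297,305,313): print(r,hsv[r,280:312,2].tolist())
print(p2w(c,[(295,255.5),(286.5,313)],.130).round(4).tolist())
```

```text
250 [67, 55, 107, 145, 147, 148, 139, 95, 110, 111, 109, 113, 127, 134, 129, 116, 70, 38, 39, 38, 40, 40, 40, 38, 39, 39, 38, 38, 47, 64, 66, 67]
257 [63, 118, 150, 149, 149, 140, 97, 105, 59, 20, 17, 14, 15, 13, 12, 17, 14, 14, 24, 37, 41, 38, 41, 40, 39, 39, 39, 50, 66, 70, 66, 67]
265 [101, 155, 153, 151, 139, 104, 105, 53, 14, 18, 20, 19, 20, 20, 19, 20, 19, 16, 19, 30, 39, 39, 39, 37, 38, 41, 58, 69, 70, 69, 67, 65]
273 [81, 79, 84, 102, 110, 89, 41, 14, 19, 20, 18, 18, 20, 17, 16, 15, 12, 19, 36, 39, 39, 39, 37, 38, 46, 63, 69, 69, 68, 67, 68, 66]
281 [143, 121, 110, 106, 77, 32, 17, 21, 18, 17, 19, 18, 16, 17, 18, 16, 36, 65, 68, 67, 68, 69, 68, 68, 69, 68, 67, 68, 67, 69, 68, 68]
297 [120, 106, 58, 19, 16, 20, 20, 19, 15, 19, 16, 15, 15, 68, 126, 142, 141, 124, 82, 64, 65, 66, 65, 66, 65, 65, 66, 66, 66, 67, 66, 68]
305 [120, 66, 19, 19, 19, 20, 18, 21, 17, 17, 13, 21, 79, 138, 145, 142, 142, 141, 142, 142, 142, 139, 120, 78, 62, 67, 68, 67, 67, 67, 68, 67]
313 [124, 105, 75, 60, 49, 39, 33, 33, 33, 32, 58, 110, 138, 142, 141, 141, 140, 141, 141, 141, 140, 139, 140, 140, 142, 141, 141, 141, 141, 129, 97, 81]
[[0.6097, -0.0829, 0.13], [0.6012, -0.1562, 0.13]]
```

Request:
{"name": "jog_arm", "arguments": {
  "deltas": [0,0,-6,15,-101,-60,0.5,0,0,-6,15,-101,-120,0.5,0,0,-6,15,-101,-132,0.5,0,0,-6,15,-101,-132,0.5,0,0,-6,15,-101,-132,0.5,0,0,-6,15,-101,-132,0.5,0,0,-6,15,-101,-132,0.5]
}}

```text
clock: 14.85
position: [0.6057, -0.1197, 0.1683]
ee_rot: [0.001, 0.743, 0.67, 0.001]
contact_force: [0.5, -0.4, 0.7]
width: 0.0427
gripper_force: 0.0
```

Run:
```python
from chk import *
im,c,s,hsv=pocketbits("w14")
blue=cv2.inRange(hsv,(105,150,40),(130,255,255))
for r in range(130,350,10):
  print(r,''.join('B' if blue[r,x] else '#' if hsv[r,x,2]<28 else 's' if hsv[r,x,2]<45 else 'y' if (12<hsv[r,x,0]<30 and hsv[r,x,1]>110) else '.' for x in range(225,335)))
```

```text
14.9 [ 0.6058 -0.1199  0.1686] [0.0013 0.7427 0.6697 0.0009] 0.0426
130 ..............................................................................................................
140 ..............................................................................................................
150 .................................................BBBBBB.......................................................
160 ................................................BBBBBBB.......................................................
170 ................................................BBBBBBB.sssss..s..s.sss..s.ss.sssssss.........................
180 ................................................BBBBBBB.ss.ss.ssss..sssss.ssssssssss..........................
190 ........................................s.yyyysBBBBBBBB#ssssss.ssssss.ssss.ssss..sss..........................
200 .........................................s###################s.ssss.ssssss.ssss.sss...........................
210 ........................................s####################ss.ss.sss.sssssssssss..........................
[... 797 characters left out ...]
#######s..
290 #########................................################....................................s##########ssss..
300 ######s.......................................BBBBB.............................................#######sssssss
310 ####.........................................BBBBBB................................................####sssssss
320 #s...........................................BBBBBB..................................................s#sssssss
330 ..........................................................................................................ssss
340 ........................................................................................................s#ssss
```

Run:
```python
from h import *
im=cv2.imread("pics/w14.png"); c=imaging.calibration("wrist"); hsv=cv2.cvtColor(im,cv2.COLOR_BGR2HSV)
m=np.zeros(im.shape[:2],np.uint8); m[185:300,262:290]=hsv[185:300,262:290,2]<28
L=[];R=[]
for r in range(215,292,4):
    xs=np.where(m[r])[0]; L.append((xs.min()-.5,r)); R.append((xs.max()+.5,r))
C=(np.array(L)+np.array(R))/2
for n,q in (("L",L),("R",R),("C",C)):
    w=p2w(c,q,.13); k=np.polyfit(w[:,1],w[:,0],1); print(n,np.degrees(np.arctan(-k[0])).round(2),"x at -.12:",np.polyval(k,-.12).round(4))
print(hsv[188:206,272,2].tolist(),hsv[288:302,272,2].tolist())
print(p2w(c,[(274,296.5),(274,196)],.13).round(4).tolist(),p2w(c,[(276,196)],.108))
print(c["cam_to_world"][:3,3])
```

```text
L -6.57 x at -.12: 0.5999
R -8.31 x at -.12: 0.611
C -7.44 x at -.12: 0.6054
[99, 93, 63, 29, 16, 19, 16, 19, 20, 27, 23, 23, 22, 22, 22, 23, 25, 23] [20, 20, 19, 21, 21, 20, 19, 21, 17, 33, 86, 130, 141, 141]
[[0.601, -0.1566, 0.13], [0.608, -0.0893, 0.13]] [[ 0.60885834 -0.09418019  0.108     ]]
[ 0.61210916 -0.05271381  0.30082166]
```

Request:
{"name": "jog_arm", "arguments": {
  "deltas": [0,0,-1.5,-0.7,-2.3,-20,0.5,0,0,-1.5,-0.7,-2.3,-40,0.5,0,0,-1.5,-0.7,-2.3,-50,0.5,0,0,-1.5,-0.7,-2.3,-54,0.5,0,0,-1.5,-0.7,-2.3,-54,0.5,0,0,-1.5,-0.7,-2.3,-54,0,0,0,-1.5,-0.7,-2.3,-54,0,0,0,-1.5,-0.7,-2.3,-54,0,0,0,-1.5,-0.7,-2.3,-54,0,0,0,-1.5,-0.7,-2.3,-54,0,0,0,-1.5,-0.7,-2.3,-54,0],
  "grip_force": 70
}}

```text
clock: 16.0
position: [0.6049, -0.1234, 0.114]
ee_rot: [0.001, 0.752, 0.659, 0.001]
contact_force: [-0.9, 0.9, 5.7]
width: 0.0106
gripper_force: 70.1
```

Request:
{"name": "jog_arm", "arguments": {
  "deltas": [0,0,0,0,0,10,0,0,0,0,0,0,25,0,0,0,0,0,0,45,0,0,0,0,0,0,65,0,0,0,0,0,0,65,0,0,0,0,0,0,65,0]
}}

```text
clock: 16.6
position: [0.6037, -0.123, 0.1775]
ee_rot: [-0.0, 0.752, 0.659, -0.0]
contact_force: [-0.1, 0.2, -2.4]
width: 0.0105
gripper_force: 69.3
```

Run:
```python
from chk import *
im,c,s,hsv=pocketbits("w15"); print(s["contact_force"],s["moment"],s["gripper_force"])
blue=cv2.inRange(hsv,(105,150,40),(130,255,255))
for r in range(120,350,10):
  print(r,''.join('B' if blue[r,x] else '#' if hsv[r,x,2]<28 else 's' if hsv[r,x,2]<45 else 'y' if (12<hsv[r,x,0]<30 and hsv[r,x,1]>110) else '.' for x in range(225,335)))
np.savez("w15.npz",im=im,**c)
for n in("scene","side"): snap(n,n+"15")
```

```text
16.65 [ 0.6032 -0.1228  0.1767] [-9.000e-04  7.518e-01  6.593e-01 -6.000e-04] 0.0108
[-0.79561313 -0.55944218 -1.19925087] [-0.01688392 -0.0459772   0.05904651] 69.34687972068787
120 ..............................................................................................................
130 ..............................................................................................................
140 ...............................................BBBBBBBB.......................................................
150 ..............................................BBBBBBBBB.......................................................
160 .............................................BBBBBBBBBBB......................................................
170 .............................................BBBBBBBBBB.......................................................
180 ..............................................BBBBBBBBBB........................s.............................
190 ..........................................ss.BBBBBBBBBBB.s.s...................s..............................
2
[... 1023 characters left out ...]
..........
290 sssssssssssssssssssssssssssssss#################################sssssssssssssssssssssssssssssssssssssss.......
300 sssssssssssssssssssssssssssss###################################sssssssssssssssssssssssssssssssssssssssssss###
310 ssssssssssssssssssssssssss###########################################s##ssssssssssssssssssssssssssssssssssssss
320 sssssssssssssssssssssssss################################################sssssssssssssssssssssssssssssssssssss
330 sssssssssssssssssssssss#########s......########################s.....s####ssssssssssssssssssssssssssssssssssss
340 ssssssssssssssssssssss##########.......########################s......####ss#sssssssssssssssssssssssssssssssss
```

Run:
```python
from h import *
d=np.load("w15.npz"); im=d["im"]; c={k:d[k] for k in("mtx","dist","cam_to_world")}; hsv=cv2.cvtColor(im,cv2.COLOR_BGR2HSV)
t=np.array([.6032,-.1228,.1767]); a=np.radians(-7.5); R=np.array([[np.cos(a),-np.sin(a)],[np.sin(a),np.cos(a)]])
for r in range(184,214,2): print(r,''.join('B' if (105<hsv[r,x,0]<130 and hsv[r,x,1]>150) else 'y' if (12<hsv[r,x,0]<30 and hsv[r,x,1]>110) else '#' if hsv[r,x,2]<28 else '.' for x in range(255,300)), hsv[r,268].tolist())
def loc(uv,dz):
    w=p2w(c,uv,t[2]+dz); return (R.T@(w[:,:2]-t[:2]).T).T*1000
print("lug near edge",loc([(268,198),(283,198)],-.068).round(1).tolist())
# panel near end: bottom z22 -> dz -.079
bl=cv2.inRange(hsv,(105,150,40),(130,255,255)); ys,xs=np.where(bl[100:200,255:300]); print("blue rows",ys.min()+100)
for r in (150,170,190): x=np.where(bl[r,255:300])[0]+255; print(r,x.min(),x.max(),loc([((x.min()+x.max())/2,r)],-.079).round(1),loc([((x.min()+x.max())/2,r)],-.001).round(1))
r=ys.min()+100; print("panel end bottom/top",loc([(276,r)],-.079).round(1),loc([(276,r)],-.001).round(1))
print([hsv[r,276].tolist() for r in range(128,210,6)])
```

```text
184 ...............BBBBBBBBBBB................... [45, 12, 41]
186 ...............BBBBBBBBBBB................... [30, 7, 39]
188 ...............BBBBBBBBBBB................... [60, 6, 40]
190 ...............BBBBBBBBBBB................... [75, 13, 38]
192 .............yy.BBBBBBBBB.yyy................ [19, 135, 85]
194 ...........yyyy.BBBBBBBBB.yyyy............... [19, 167, 159]
196 ...........yyyy.BBBBBBBBB.yyyy............... [19, 170, 171]
198 ...........yyyy.BBBBBBBBB.yyyy............... [19, 167, 136]
200 ...........yyyy.BBBBBBBBBB.yyy............... [19, 167, 134]
202 ..........yyyyy.BBBBBBBBBB.yyyy.............. [19, 164, 132]
204 ..........yyyyy.BBBBBBBBBB.yyyy.............. [19, 153, 70]
206 ...........######...B...#######.............. [113, 60, 17]
208 ..........######################............. [113, 51, 20]
210 .........########################............ [130, 40, 19]
212 .........########################............ [135, 30, 17]
lug near edge [[-4.9, 22.5], [5.6, 22.5]]
blue rows 138
150 271 279 [[-0. 55.]] [[ 0.1 59.5]]
170 270 279 [[-0.4 40.8]] [[-0.1 50.5]]
190 270 280 [[-0.  26.1]] [[ 0.1 41.2]]
panel end bottom/top [[ 0.7 63.3]] [[ 0.6 64.7]]
[[30, 10, 155], [30, 10, 155], [109, 212, 147], [109, 207, 138], [109, 208, 137], [109, 207, 138], [109, 210, 137], [109, 204, 139], [109, 209, 138], [109, 207, 138], [109, 207, 137], [109, 209, 138], [109, 205, 138], [111, 149, 36]]
```

The lid is lifted and upright, with its knuckle centred under the tool. Next I carry it above the hinge.

Request:
{"name": "jog_arm", "arguments": {
  "deltas": [0,0,0,2,10,8,0,0,0,0,5,35,8,0,0,0,-1,10,70,8,0,0,0,-1,15,105,8,0,0,0,-2,21,140,8,0,0,0,-2,27,175,8,0,0,0,-2,32,210,8,0,0,0,-2,36,235,8,0,0,0,-2,38.5,252,8,0,0,0,-2,39.4,258.7,8,0,0,0,-2,39.4,258.7,8,0,0,0,-2,39.4,258.7,8,0,0,0,-2,39.4,258.7,8,0,0,0,-2,39.4,258.7,8,0]
}}

```text
clock: 18.15
position: [0.6435, 0.1344, 0.1859]
ee_rot: [0.0, 0.764, 0.646, -0.0]
contact_force: [0.2, 0.0, -2.0]
width: 0.0107
gripper_force: 69.3
```

Run:
```python
from chk import *
im,c,s,hsv=pocketbits("w16"); t=s["position"]
q=s["ee_rot"]; print("yaw",np.degrees(2*np.arctan2(q[2],q[1]))-90)
m=cv2.inRange(hsv,(12,110,60),(30,255,255))
for b in blob(m,(280,200),250):
  ys,xs=np.where(b[2]); print(b[:2],xs.min(),xs.max(),ys.min(),ys.max(),p2w(c,[b[0]],.034)[0].round(4))
for r in range(160,300,6): print(r,''.join('B' if (105<hsv[r,x,0]<130 and hsv[r,x,1]>150) else 'y' if m[r,x] else '#' if hsv[r,x,2]<28 else '.' for x in range(240,330)))
for n in("scene","side"):
  im,c=snap(n,n+"16"); h=cv2.cvtColor(im,cv2.COLOR_BGR2HSV)
  for b in blob(cv2.inRange(h,(12,110,60),(30,255,255)),((240,195) if n=="scene" else (240,225)),60): ys,xs=np.where(b[2]);print(n,b[:2],xs.min(),xs.max(),ys.min(),ys.max())
```

```text
18.2 [0.6436 0.1346 0.1859] [ 1.000e-04  7.637e-01  6.456e-01 -0.000e+00] 0.0107
yaw -9.576570772162995
(array([214. ,   3.9]), np.int32(52)) 204 221 0 7 [0.6206 0.3154 0.034 ]
(array([268. , 167.5]), np.int32(70)) 267 269 156 179 [0.642  0.1694 0.034 ]
(array([284.5, 166.7]), np.int32(122)) 282 287 157 178 [0.6578 0.1675 0.034 ]
(array([267.3, 199.2]), np.int32(53)) 265 269 193 205 [0.6359 0.1386 0.034 ]
(array([282.8, 197.8]), np.int32(40)) 281 285 193 203 [0.6513 0.1375 0.034 ]
160 ...........................yyy.BBBBBBBBBB.yyyyyy..........................................
166 ...........................yyy.BBBBBBBBBB.yyyyyy..........................................
172 ...........................yyy.BBBBBBBBB..yyyyyy..........................................
178 ...........................yyy.BBBBBBBBBB.y...............................................
184 ...............................BBBBBBBBBB.................................................
190 ...............................BBBBBBBBB..................................................
196 ..........................yyyy.BBBBBBBBB
[... 1326 characters left out ...]
#############..................#.......####...........
286 ..#####............##############################........#.....#...........####.....#.....
292 ...............##################################..........#........#.........#...........
298 ..............###################################...............................#.........
scene (array([243. , 171.1]), np.int32(162)) 236 251 161 181
scene (array([235. , 183.7]), np.int32(66)) 231 239 179 190
scene (array([256.4, 201.2]), np.int32(74)) 252 261 196 207
side (array([236.7, 198.3]), np.int32(301)) 227 246 185 210
side (array([249.2, 218.5]), np.int32(116)) 242 255 212 225
side (array([225.6, 233.9]), np.int32(130)) 218 232 227 241
```

Run:
```python
from h import *
im=cv2.imread("pics/w16.png"); c=imaging.calibration("wrist"); hsv=cv2.cvtColor(im,cv2.COLOR_BGR2HSV)
for r in (158,162,167,172,176,178,180): print(r,[(x,*hsv[r,x].tolist()) for x in list(range(263,271))+list(range(281,294))])
for x in (268,285): print(x,[(r,*hsv[r,x].tolist()) for r in range(152,186,2)])
print(p2w(c,[(276,155.5),(276,179.5)],.042).round(4).tolist(),p2w(c,[(276,155.5),(276,179.5)],.034).round(4).tolist(),p2w(c,[(266.5,167),(287.5,167)],.034).round(4).tolist())
cv2.imwrite("pics/crop4.png",np.hstack([cv2.resize(im[120:220,225:325],(400,400),interpolation=2),cv2.resize(cv2.imread("pics/w12.png")[175:275,340:440],(400,400),interpolation=2)]))
# triangulate fixed knuckles scene0/side0
def tri(a,b):
    P=[];U=[]
    for n,uv in(("scene",a),("side",b)):
        k=imaging.calibration(n); P.append(np.linalg.inv(k["cam_to_world"])[:3]); U.append(cv2.undistortPoints(np.array(uv,float).reshape(1,1,2),k["mtx"],k["dist"]).reshape(2,1))
    X=cv2.triangulatePoints(P[0],P[1],U[0],U[1])[:,0]; return (X[:3]/X[3]).round(4)
C={}
for n,ps in(("scene",((237,184),(257,202))),("side",((226,234),(249,218)))):
    h=cv2.cvtColor(cv2.imread(f"pics/{n}0.png"),cv2.COLOR_BGR2HSV); mm=cv2.inRange(h,(12,110,60),(30,255,255))
    C[n]=[max(blob(mm,p,9),key=lambda b:b[1])[0] for p in ps]
print(C); print(tri(C["scene"][0],C["side"][0]),tri(C["scene"][1],C["side"][1]))
```

```text
158 [(263, 108, 24, 105), (264, 109, 27, 104), (265, 105, 29, 104), (266, 10, 21, 107), (267, 18, 144, 154), (268, 19, 172, 179), (269, 18, 146, 173), (270, 128, 54, 119), (281, 16, 94, 60), (282, 20, 166, 69), (283, 20, 172, 86), (284, 19, 162, 124), (285, 19, 164, 131), (286, 19, 167, 136), (287, 19, 165, 150), (288, 17, 100, 148), (289, 177, 15, 151), (290, 141, 13, 139), (291, 150, 10, 125), (292, 150, 11, 91), (293, 20, 10, 74)]
162 [(263, 111, 24, 105), (264, 105, 24, 105), (265, 108, 36, 106), (266, 9, 17, 106), (267, 18, 139, 154), (268, 20, 173, 177), (269, 18, 146, 171), (270, 127, 54, 118), (281, 16, 92, 58), (282, 20, 161, 68), (283, 19, 169, 68), (284, 20, 162, 74), (285, 19, 159, 77), (286, 19, 170, 75), (287, 18, 152, 74), (288, 11, 36, 99), (289, 156, 9, 145), (290, 156, 9, 139), (291, 156, 10, 125), (292, 170, 9, 88), (293, 30, 11, 72)]
167 [(263, 109, 26, 108), (264, 111, 24, 107), (265, 109, 37, 109), (266, 5, 14, 108), (267, 18, 141, 154), (268, 19, 172, 178), (269, 18, 147, 173), (270, 127, 54, 118), (281, 14, 91, 59), (282, 19, 158, 68), (283, 19, 160, 70), (284
[... 2220 characters left out ...]
82, 109, 20, 104), (184, 113, 20, 104)]
285 [(152, 111, 24, 106), (154, 106, 27, 105), (156, 18, 94, 130), (158, 19, 164, 131), (160, 20, 163, 72), (162, 19, 159, 77), (164, 19, 156, 77), (166, 19, 163, 75), (168, 19, 154, 76), (170, 19, 158, 76), (172, 19, 158, 76), (174, 19, 161, 76), (176, 18, 122, 69), (178, 105, 20, 52), (180, 110, 29, 53), (182, 108, 25, 51), (184, 108, 26, 50)]
[[0.6516, 0.1805, 0.042], [0.6479, 0.1584, 0.042]] [[0.6515, 0.1799, 0.034], [0.6477, 0.1572, 0.034]] [[0.6407, 0.1707, 0.034], [0.6607, 0.1673, 0.034]]
{'scene': [array([235.3, 183.9]), array([256.5, 201.3])], 'side': [array([225.6, 233.9]), array([249.1, 218.5])]}
[0.6501 0.1682 0.0297] [0.6386 0.1    0.0297]
```

View pics/crop4.png

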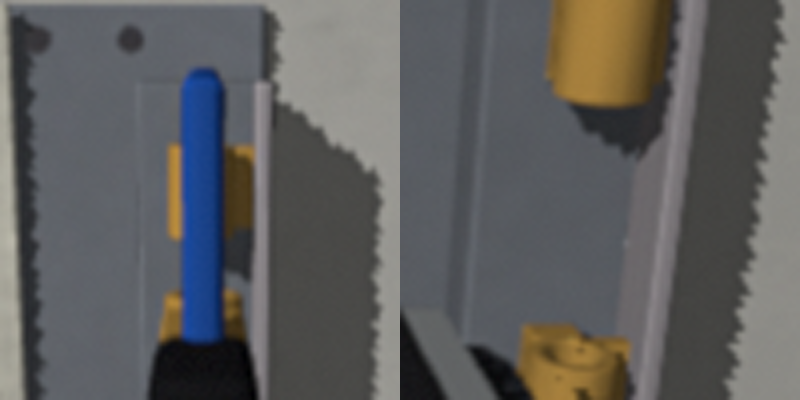

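The crop shows the lid panel in line above the gap: the fixed knuckle is at wrist (277,167), the steel plate at column 289 and the lid knuckle at row 199. The corrections are under 2 mm, so I lower it gently.

Request:
{"name": "jog_arm", "arguments": {
  "deltas": [0,0,0,-0.5,1.5,-5,0,0,0,0,-0.5,1.5,-12,0,0,0,0,-0.5,1.5,-18,0,0,0,0,-0.5,1.5,-24,0,0,0,0,-0.5,1.5,-30,0,0,0,0,-0.5,1.5,-35,0,0,0,0,-0.5,1.5,-39,0,0,0,0,-0.5,1.5,-43,0,0,0,0,-0.5,1.5,-46,0,0,0,0,-0.5,1.5,-48.5,0,0,0,0,-0.5,1.5,-50.5,0,0,0,0,-0.5,1.5,-50.5,0,0,0,0,-0.5,1.5,-50.5,0,0,0,0,-0.5,1.5,-50.5,0]
}}

```text
clock: 19.7
position: [0.6432, 0.1371, 0.1355]
ee_rot: [0.0, 0.763, 0.646, 0.0]
contact_force: [0.4, -0.4, -1.6]
width: 0.0106
gripper_force: 69.3
```

Run:
```python
from chk import *
im,c,s,hsv=pocketbits("w17"); print(s["contact_force"],s["moment"],s["gripper_force"])
q=s["ee_rot"]; print("yaw",np.degrees(2*np.arctan2(q[2],q[1]))-90)
def tri(a,b):
    P=[];U=[]
    for n,uv in(("scene",a),("side",b)):
        k=imaging.calibration(n); P.append(np.linalg.inv(k["cam_to_world"])[:3]); U.append(cv2.undistortPoints(np.array(uv,float).reshape(1,1,2),k["mtx"],k["dist"]).reshape(2,1))
    X=cv2.triangulatePoints(P[0],P[1],U[0],U[1])[:,0]; return (X[:3]/X[3]).round(4)
m=cv2.inRange(hsv,(12,110,60),(30,255,255))
for r in range(150,216,3): print(r,''.join('B' if (105<hsv[r,x,0]<130 and hsv[r,x,1]>150) else 'y' if m[r,x] else '#' if hsv[r,x,2]<28 else '.' for x in range(255,300)))
for n in("scene","side"):
  im,c=snap(n,n+"17"); h=cv2.cvtColor(im,cv2.COLOR_BGR2HSV); mm=cv2.inRange(h,(12,110,50),(30,255,255))
  x0,y0=(222,165) if n=="scene" else (212,190)
  for r in range(y0,y0+56): print(n[1],r,''.join('y' if mm[r,x] else 'B' if (105<h[r,x,0]<130 and h[r,x,1]>150) else '.' for x in range(x0,x0+50)))
```

```text
19.75 [0.6432 0.1371 0.1356] [2.000e-04 7.632e-01 6.461e-01 2.000e-04] 0.0106
[-1.05128957e-03  1.75180872e-01 -2.61712024e+00] [-0.00037444 -0.04932111  0.03613866] 69.28810715675354
yaw -9.502183709883056
150 ................BBBBBBBBB....................
153 ................BBBBBBBBB....................
156 ................BBBBBBBBB....................
159 ................BBBBBBBBB....................
162 ................BBBBBBBBB....................
165 ............yyy.BBBBBBBBB.yyyyyyyyyyy........
168 ...........yyyy.BBBBBBBBB.yyyyyyyyyyy........
171 ...........yyyy.BBBBBBBBB.yyyyyyyyyy.........
174 ...........yyyy.BBBBBBBBB.yyyyyyyyyy.........
177 ...........yyyy.BBBBBBBBB.yyyyyyyyyy.........
180 ...........yyyy.BBBBBBBBB.yyyyyyyyyy.........
183 ...........yyyy.BBBBBBBBB..yyyyyyyyy.........
186 ...........yyyy.BBBBBBBBB..yyyyyyyyy.........
189 ...........yyyy.BBBBBBBBB..yyyy..............
192 ............yyy.BBBBBBBBB..yyy...............
195 ...........yyyy.BBBBBBBBB.yyyy...............
198 ...........yyyy.BBBBBBBBB.yyyyy..............
201 ..........yyyyy.BBBBBBBBBB.yyyy........
[... 5890 characters left out ...]
................
i 234 ........yyyyyyyyyyyy..............................
i 235 ......yyyyyyyyyyyyyy..............................
i 236 .......yyyyyyyyyyyyy..............................
i 237 ........yyyyyyyyyyy...............................
i 238 .........yyyyyyyy.................................
i 239 .........yyyyyyy..................................
i 240 ..........yyyy....................................
i 241 ............y.....................................
i 242 ..................................................
i 243 ..................................................
i 244 ..................................................
i 245 ..................................................
```

No contact, and the holes are in line to about 1 mm. One small centring nudge, then I let it settle.

Request:
{"name": "jog_arm", "arguments": {
  "deltas": [0,0,0,-0.2,-0.5,-0.3,0,0,0,0,-0.2,-1,-0.5,0,0,0,0,-0.2,-1,-0.5,0,0,0,0,-0.2,-1,-0.5,0,0,0,0,-0.2,-1,-0.5,0,0,0,0,-0.2,-1,-0.5,0,0,0,0,-0.2,-1,-0.5,0,0,0,0,-0.2,-1,-0.5,0]
}}

```text
clock: 20.65
position: [0.6428, 0.1361, 0.1348]
ee_rot: [0.0, 0.763, 0.646, 0.0]
contact_force: [0.2, 0.9, -1.9]
width: 0.011
gripper_force: 69.3
```

Run:
```python
from chk import *
im,c,s,hsv=pocketbits("w18"); print(s["contact_force"],s["moment"],np.abs(s["qd"]).max())
f=s["contact_force"]
if np.hypot(f[0],f[1])<1.5 and f[2]<-.5: print(manip.sign_off())
```

```text
20.7 [0.6428 0.1361 0.1348] [1.000e-04 7.632e-01 6.461e-01 0.000e+00] 0.0106
[-1.05178307  0.34783586 -2.07266175] [ 0.03936808 -0.07090559  0.03978204] 0.0013474874263824045
the job is handed in; nothing more can be done
None
```

I handed the job in at 20.7 s: the pink block is seated in pocket 1, the white block in pocket 2, and the gripper is holding the lid upright and still with its pin hole within about 1 mm of the hinge axis by my measurements; the sign-off did not return a verdict.

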